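# Pry open a lens case and seat the lens barrel in a V-block

## Task

Lever the hinged cover of the lens case open past upright with the thin blade of the spatula, not touching the cover with the gripper, then lay the spatula down on the bench and leave the cover standing open. Take the lens barrel out and lay it into the V-block, its axis along the groove and its middle at the middle of the groove. Finish while holding it there, the gripper still pressing it straight down, gently but clearly (about 10 N), so that it bears on both sloping faces; leave the dish, jar and slide box where they are.

Things in the scene. Friction and masses are not known exactly. Their poses are not given: they have to be found in the camera images.
- case: Fixed lens case: grey tray 110 (x) x 128 (y) x 28 mm high, walls 4 mm, inner floor 4 mm up. Origin: centre of underside, on the bench. Front looks along its -x (front face at x = -55 mm); cover hinged on the back (+x) rim. Before the front a ledge, 80 mm wide, 20 mm high, reaches to x = -69 mm. Two low ribs on the floor keep the lens from rolling.
- cover (a joint): Angle of the white cover (rad): 0 shut, 1.57 upright, stop 2.1; its front edge rises. Stiff hinge (friction 0.06 N m) stays where left. Deep lid 110 x 128 x 30 mm, 80 g, open below, walls and top 4 mm, lower edge on the tray rim 28 mm above the bench. A lip in the middle of its front edge, 60 mm wide, 4 mm thick, juts out 12 mm (case x -55 to -67 mm), underside 28 mm above the bench.
- hinge (a point): Middle of the hinge axis: at the top of the tray's back edge, 55 mm behind the case's centre, 28 mm above the bench; x, y, z axes as the case's. The axis runs along y.
- slot (a point): Middle of the mouth of the prying slot: the 8 mm high gap between ledge (top 20 mm above the bench) and lip (underside 28 mm); this point is 24 mm above the bench at case x = -67 mm. The slot runs 12 mm deep along the case's +x to the tray wall and is open at both sides.
- spatula: Pry spatula, lying on the bench, loose, about 60 g: wooden handle 80 x 16 (y) x 14 mm high, and a rigid steel blade 18 mm wide, 2 mm thick, level, at half the handle's height (its middle plane 7 mm above the handle's underside), its tip 100 mm from the handle's middle. Origin: under the middle of the handle, on the bench; x points along the tool to the blade tip.
- lens: Lens barrel: metal cylinder 44 mm in diameter, 60 mm long, about 160 g, alike at both ends, glass in the end faces, lying in the case, axis along the case's x, nearer the front. Origin: centre of the barrel, 26 mm above the bench when in the case (top 48 mm); x runs along its axis.
- vblock: Fixed steel V-block: base plate 70 (x) x 90 (y) x 10 mm, on it a 90-degree V groove 50 mm long. Origin: centre of the underside, on the bench. The groove runs along x; its bottom is 16 mm above the bench, the upper edges of its sloping faces are 35 mm above the bench and 38 mm apart; the jaws are 45 mm wide over their outer sides.
- seat (a point): Where the centre of the seated lens barrel belongs: 47 mm above the bench, over the middle of the groove; the seated barrel's top is 69 mm above the bench. Axes as the V-block's.
- jaw_left: The sloping jaw of the V-block on its +y side; origin the same as the V-block's.
- jaw_right: The sloping jaw of the V-block on its -y side; origin the same as the V-block's.
- dish: Bystander: loose round dish, 90 mm across, 15 mm high, on the bench. Origin: centre of the underside.
- reagent: Bystander: loose jar, 60 mm across, 110 mm high. Origin: centre of the underside.
- slide_box: Bystander: loose cardboard box 55 x 85 x 30 mm. Origin: centre of the underside.
Mind the look-alikes: they are no part of the job. Leave any green, pink or yellow look-alike of the case alone.

How it is judged:
By the outcome, as a careful person would: the job done as asked, in the order asked, and still so for the second after the job is handed in, while the arm keeps its last pose, push and grip.
It also fails if it takes over 72 s, if anything falls off the work surface, if the arm or the gripper's body presses on something with over 40 N, if the wrist force passes 120 N, or if a joint passes its speed limit or range.

## Robot

A 6-joint arm with a two-finger parallel gripper is mounted at the origin on the work surface. World frame = base frame: x ahead of the robot, y to its left, z up, the work surface at z = 0. Lengths are in m, angles in rad, forces in N, time in s.
With the tool pointing down it reaches from about 0.35 to 0.875 m from the base axis. Payload 4.2 kg.
Tool frame: the origin (TCP) lies at the very end of the fingers, on their centre line; the grasp point (between the pads) lies 19 mm behind it; z points along the fingers, y is the line along which they close (so a half turn about z gives the same grasp; the last joint's range is limited). The gripper opens to 85 mm and grips with 20 to 120 N. Pads are 22 mm wide; open, the fingers measure 114 mm over their backs; the gripper's body (76 mm by 85 mm) begins 54 mm behind the grasp point. The pads swing forward as they close: fully open they stand 13 mm farther back than shut.
Start: joints at [-0.909, 0.385, 0.008, 0, -1.194, -0.259], TCP at [0.245, -0.575, 0.231] pointing down, gripper open.
Joint ranges: [-3.14, 3.14], [-1.21, 2.06], [-1.07, 1.41], [-3.16, 2.05], [-2.99, -0.16], [-3.1, 3.1]. Speed limits (rad/s): [2.79, 2.79, 3.14, 3.14, 3.14, 3.14].

## Interface

Orientations are given as a rotation vector (axis times angle).
In Python, from station import env, optics, ticket gives the robot as it stands.
- The arm moves only by the tool step_arm, never from a script. Its argument "steps" is a list of rows, each a list of 4 numbers: the shift along the tool's x, y, z in cm, then the turn about the tool's z in degrees. In form: [[x, y, z, turn], ...]. A call has 1 to 10 rows; each row shifts and turns the commanded pose from where the row before left it, along the tool's axes as they then stand; what a row does not reach is not made up. A row lasts 1/12 s, in which the tool goes at most 41.7 mm and 7.16 degrees, less where a joint would pass 70% of its speed; a pose out of reach is approached as far as the arm can. A call is refused whole if a number of a shift passes 4.17 or a number of a turn 7.16, either way. A call with a gripper value outside its range is refused whole. "claw" is the finger opening in cm, from 0 to 8.54, set as the call begins (left out, the last holds). The fingers move at their own pace and stop on an object; "grip_force" is the grip in N (left out, the last holds). Time passes only in rows, so rows that do not move let the fingers close. It gives the time, the measured TCP pose, the force, the opening and the grip force at its end, in the units of the state.
- env.state(): the state, without advancing time (a new reading comes with each control period).
- optics.camera(name): name is "scene" or "top" or "wrist"; returns a dict with "img" (384x512x3 uint8, red, green, blue), "fx", "fy", "cx", "cy" (pixels), "pose" (4x4, takes a point from camera to world coordinates). Camera axes: x right, y up, looking along -z (the intrinsics and any distortion apply to the point x, -y, -z); pixel columns grow to the right and rows downward; lengths in m; the calibration is good to about 2 mm. The wrist camera is an equidistant fisheye: a pixel r from the principal point sees the ray r / f radians off the axis. A picture is of the moment at which its call begins. There is no depth.
- ticket.close_job(): hands the job in; it is judged then, once.
The state is a dict: "t": time; "qpos": joint angles; "dq": joint speeds; "tau": joint torques, N m; "tool_pos": TCP position; "orientation": TCP orientation; "contact_force": force on the tool from outside, world axes, zero at the start; "torque": the same for the moment, N m; "gripper_width": opening from 0.0 (shut) to 1.0 (fully open); "gripper_force": force on a finger pad.
Only numpy, scipy, OpenCV 4.12 (cv2) and the standard library are available. Lean on these libraries where they do the work, as an engineer would, in place of code of your own. Each camera call takes 0.05 s, during which the arm holds its last target. There are 200 camera calls.

## Working session

There is one attempt and no reset: what is moved stays moved. The work goes in short steps, Python scripts to look and compute and a tool call to move; the robot and the scene stay as the last step left them, time stands still between calls to the robot, and variables do not carry over. Pictures are saved under pics/ and viewed, at most 10 in all, crops included, and the job is handed in when it is done.

Besides the shell and the picture viewer there is one more tool, called after "Emit:" by a JSON object that holds its "api" and its "payload". step_arm: Moves the arm, as the interface text tells. Its arguments: {"type":"object","properties":{"steps":{"type":"array","items":{"type":"array","items":{"type":"number"}}},"claw":{"type":"number"},"grip_force":{"type":"number"}},"required":["steps"]}

```bash
mkdir -p pics; ls; python3 - <<'E'
from station import env,optics
import cv2,numpy as np
s=env.state();print(s)
for n in("top","scene"):
    c=optics.camera(n);cv2.imwrite(f"pics/{n}0.png",c["img"][:,:,::-1]);print(n,c["fx"],c["fy"],c["cx"],c["cy"],np.round(c["pose"],4).tolist(),[k for k in c])
E
```

```text
pics
{'t': 0.0, 'qpos': array([-9.09401056e-01,  3.85562831e-01,  6.63399865e-03, -4.96480384e-04,
       -1.19400121e+00, -2.58586708e-01]), 'dq': array([-0.00143419, -0.00076895, -0.00025271, -0.00032138, -0.00084469,
       -0.00189699]), 'tau': array([-1.38270592e-03, -3.92283690e+01,  1.88409519e+01,  4.18638870e+00,
       -4.48261257e-03,  2.43156143e-05]), 'tool_pos': array([ 0.24478464, -0.57443876,  0.23022137]), 'orientation': array([ 0.62807225, -3.07762331, -0.00332448]), 'contact_force': array([ 1.01772547,  0.31992871, -0.39749413]), 'torque': array([0.00525458, 0.02150285, 0.01372494]), 'gripper_force': 0.0, 'gripper_width': 0.9977997456764811}
top 444.6388176554472 444.6388176554472 257.757792156513 189.2806199534678 [[0.0199, 0.9808, -0.1938, 0.3565], [-0.9997, 0.0167, -0.0185, -0.0163], [-0.0149, 0.1942, 0.9809, 1.3863], [0.0, 0.0, 0.0, 1.0]] ['img', 'fx', 'fy', 'cx', 'cy', 'pose']
scene 423.0984096220543 423.0984096220543 255.29589934413542 186.02321512877546 [[0.5182, -0.5785, 0.63, 1.5152], [0.8552, 0.3614, -0.3716, -0.5119], [-0.0127, 0.7313, 0.682, 1.0456], [0.0, 0.0, 0.0, 1.0]] ['img', 'fx', 'fy', 'cx', 'cy', 'pose']
```

View pics/top0.png

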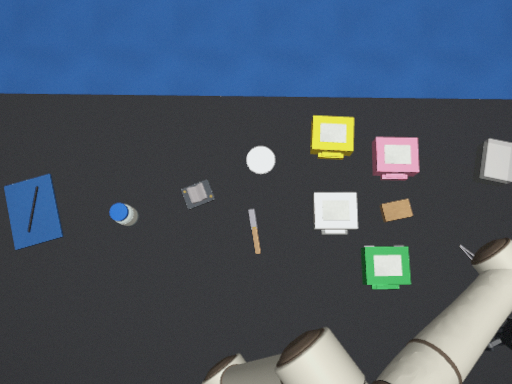

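View pics/scene0.png

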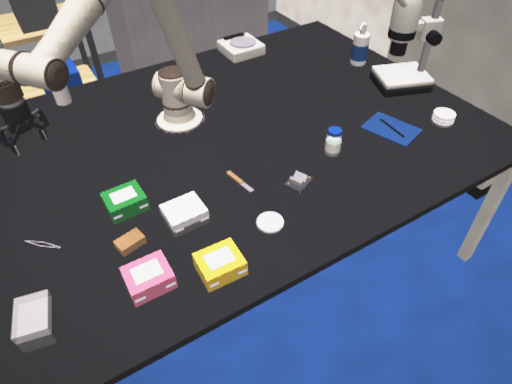

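The white case is at about (335,210) in the top view, lip toward the robot. The spatula runs (257,250)→(252,210) with its blade away from the robot. The V-block is at (197,194), dish at (261,160), jar at (123,214) and box at (397,210).

```bash
cat > h.py <<'E'
from station import env,optics
import cv2,numpy as np
from scipy.spatial.transform import Rotation as R
def ray(c,uv,fish=False):
    uv=np.atleast_2d(uv).astype(float);a=(uv[:,0]-c["cx"])/c["fx"];b=(uv[:,1]-c["cy"])/c["fy"]
    if fish:
        r=np.hypot(a,b)+1e-9;d=np.c_[a/r*np.sin(r),-b/r*np.sin(r),-np.cos(r)]
    else: d=np.c_[a,-b,-np.ones(len(a))]
    return d@c["pose"][:3,:3].T
def at(c,uv,z,fish=False):
    d=ray(c,uv,fish);o=c["pose"][:3,3];return o+d*((z-o[2])/d[:,2])[:,None]
def proj(c,P,fish=False):
    p=(np.atleast_2d(P)-c["pose"][:3,3])@c["pose"][:3,:3];x,y,w=p[:,0],-p[:,1],-p[:,2]
    if fish:
        r=np.hypot(x,y);t=np.arctan2(r,w);return np.c_[c["cx"]+c["fx"]*t*x/r,c["cy"]+c["fy"]*t*y/r]
    return np.c_[c["cx"]+c["fx"]*x/w,c["cy"]+c["fy"]*y/w]
def biggest(m):
    n,l,s,ce=cv2.connectedComponentsWithStats(m.astype(np.uint8));i=1+np.argmax(s[1:,4]);return (l==i)
E
python3 - <<'E'
from h import *
c=optics.camera("top");im=c["img"].astype(int);r,g,b=im[...,0],im[...,1],im[...,2]
V,U=np.mgrid[:384,:512]
def roi(u0,u1,v0,v1):return (U>=u0)&(U<u1)&(V>=v0)&(V<v1)
def rep(n,m,z):
    m=biggest(m);uv=np.c_[U[m],V[m]];P=at(c,uv,z)[:,:2]
    (cx,cy),(w,h),a=cv2.minAreaRect((P*1000).astype(np.float32));print(n,m.sum(),"mean",P.mean(0).round(4),"rect",round(cx,1),round(cy,1),round(w,1),round(h,1),round(a,1), 'box',uv.min(0),uv.max(0))
rep("wood",roi(235,275,220,260)&(r>b+40),.012)
rep("blade",roi(235,275,195,230)&(r>90)&(abs(r-b)<40),.008)
rep("cover",roi(300,372,180,226)&(g>140),.058)
rep("lip",roi(315,355,228,240)&(g>100),.032)
rep("vb",roi(175,220,170,215)&(g>45),.02)
rep("dish",roi(240,280,140,180)&(g>120),.015)
rep("box",roi(375,420,190,230)&(r>b+40),.03)
rep("jarcap",roi(100,140,190,220)&(b>r+60),.11)
cr=np.hstack([c["img"][150:270,225:365]]);cv2.imwrite("pics/crop1.png",cv2.resize(cr,None,fx=5,fy=5,interpolation=cv2.INTER_CUBIC)[:,:,::-1])
E
```

```text
wood 151 mean [0.4684 0.0125] rect 469.1 12.6 82.3 17.2 10.1 box [252 227] [260 253]
blade 131 mean [0.5375 0.025 ] rect 534.6 24.6 67.1 20.9 9.9 box [248 208] [257 229]
cover 1467 mean [ 0.5641 -0.2264] rect 564.3 -226.5 100.5 129.5 1.0 box [314 192] [357 225]
lip 199 mean [ 0.4995 -0.2258] rect 498.9 -227.0 18.3 118.5 1.0 box [315 228] [354 234]
vb 2024 mean [0.6149 0.1998] rect 615.3 200.5 143.3 139.6 2.1 box [175 170] [219 214]
dish 661 mean [0.7245 0.0032] rect 724.7 2.7 88.9 92.5 0.9 box [246 146] [275 173]
box 514 mean [ 0.5677 -0.4182] rect 567.6 -417.0 55.8 89.3 12.4 box [382 199] [412 221]
jarcap 266 mean [0.5366 0.4131] rect 537.5 413.2 47.0 53.4 1.0 box [109 203] [127 219]
```

```bash
cat >> h.py <<'E'
def pose():
    s=env.state();M=R.from_rotvec(s["orientation"]).as_matrix();return s["tool_pos"],M,s
def plan(x,y,z,yaw=None):
    "shift in tool cm (present axes), turn deg; yaw = world heading of tool x, deg (mod 180)"
    p,M,s=pose();d=(np.array([x,y,z])-p)@M*100
    h=np.degrees(np.arctan2(M[1,0],M[0,0]));t=0 if yaw is None else -((yaw-h+90)%180-90)
    print("at",p.round(4),"head %.2f tilt %.2f"%(h,np.degrees(np.arccos(-M[2,2]))),"F",s["contact_force"].round(1),"q6 %.2f"%s["qpos"][5],"| shift cm",d.round(2),"turn %.2f"%t)
E
python3 -c "
from h import *
plan(.469,.0125,.15,10)"
```

```text
at [ 0.2448 -0.5746  0.2305] head -156.93 tilt 0.09 F [-0.7 -0.3 -1. ] q6 -0.26 | shift cm [-43.63  45.21   8.12] turn 13.07
```

Emit:
{"api": "step_arm", "payload": {"steps": [[-2.4, 2.5, 0.45, 0], [-2.4, 2.5, 0.45, 0], [-2.4, 2.5, 0.45, 0], [-2.4, 2.5, 0.45, 0], [-2.4, 2.5, 0.45, 0], [-2.4, 2.5, 0.45, 0], [-2.4, 2.5, 0.45, 0], [-2.4, 2.5, 0.45, 0], [-2.4, 2.5, 0.45, 0], [-2.4, 2.5, 0.45, 0]], "claw": 5}}

```text
t: 0.98
tool_pos: [0.3679, -0.2492, 0.1861]
orientation: [-0.628, 3.078, 0.0]
contact_force: [0.8, -0.7, -0.3]
gripper_width: 0.588
gripper_force: 0.0
```

Emit:
{"api": "step_arm", "payload": {"steps": [[-2.4, 2.5, 0.45, 0], [-2.4, 2.5, 0.45, 0], [-2.4, 2.5, 0.45, 0], [-2.4, 2.5, 0.45, 0], [-2.4, 2.5, 0.45, 0], [-2.4, 2.5, 0.45, 0], [-2.4, 2.5, 0.45, 0], [-2.6, 2.7, 0, 0], [0, 0, 0, 6.5], [0, 0, 0, 6.5]]}}

```text
t: 1.82
tool_pos: [0.4676, 0.013, 0.1544]
orientation: [0.273, -3.129, 0.0]
contact_force: [0.0, -0.0, -0.2]
gripper_width: 0.586
gripper_force: 0.0
```

```bash
python3 - <<'E'
from h import *
plan(.469,.0125,.15,10)
c=optics.camera("wrist");np.save("w1.npy",c["pose"]);print(c["fx"],c["cx"],c["cy"],c["pose"].round(3).tolist())
im=c["img"].copy()
H=np.array([.4687,.0125]);a=np.radians(10.1);e=np.array([np.cos(a),np.sin(a)]);n=np.array([-e[1],e[0]])
for P in [np.r_[H+e*x+n*y,.014 if x<.05 else .008] for x,y in[(-.04,.008),(-.04,-.008),(.04,.008),(.04,-.008),(.1,.009),(.1,-.009)]]:
    u=proj(c,P,True)[0];cv2.circle(im,tuple(int(round(v)) for v in u),2,(255,0,255),-1)
cv2.imwrite("pics/w1.png",im[:,:,::-1])
E
```

```text
at [0.4676 0.013  0.1544] head -170.02 tilt 0.03 F [ 0.  -0.  -0.2] q6 -1.77 | shift cm [-0.13 -0.07  0.44] turn -0.02
297.3186396354542 258.66566630643956 191.58883093342604 [[-0.173, -0.948, -0.266, 0.4], [0.985, -0.166, -0.046, 0.001], [-0.0, -0.27, 0.963, 0.297], [0.0, 0.0, 0.0, 1.0]]
```

View pics/w1.png

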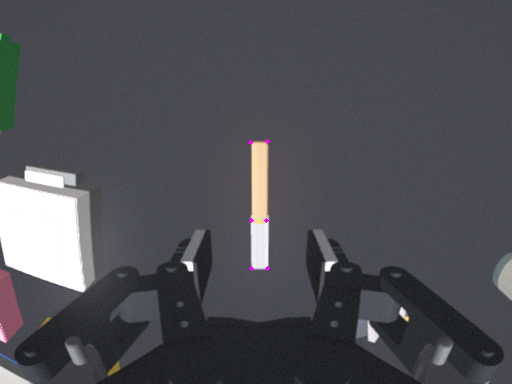

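The wrist view confirms the spatula estimate: the projected corners fall on the handle (260,142–220) and blade tip (260,268). The white case is at lower left, with its lip at (50,177). Next I descend to grasp.

Emit:
{"api": "step_arm", "payload": {"steps": [[-0.1, -0.05, 3, 0], [0, 0, 3, 0], [0, 0, 3, 0], [0, 0, 3, 0], [0, 0, 2, 0], [0, 0, 0.6, 0], [0, 0, 0.5, 0], [0, 0, 0, 0]], "claw": 4}}

```text
t: 2.53
tool_pos: [0.4683, 0.0105, 0.0037]
orientation: [0.277, -3.129, 0.0]
contact_force: [0.8, 0.3, 0.1]
gripper_width: 0.471
gripper_force: 0.0
```

```bash
python3 - <<'E'
from h import *
plan(.469,.0125,.003,10)
# case pose from top + scene: optimise silhouette edges of white cover
from scipy.optimize import least_squares
for n in("top","scene"):
    c=optics.camera(n);im=c["img"];g=im.min(2)
    u=proj(c,[[.5611,-.2265,.058]])[0].astype(int);s=g[u[1]-32:u[1]+32,u[0]-36:u[0]+36]
    np.save(f"g_{n}.npy",g);print(n,u,s[::8,::6].tolist())
E
```

```text
at [0.4683 0.0105 0.0037] head -169.88 tilt 0.03 F [0.8 0.3 0.1] q6 -1.76 | shift cm [-0.1   0.18  0.07] turn 0.12
top [335 209] [[59, 60, 61, 61, 61, 62, 60, 62, 59, 62, 59, 63], [62, 60, 58, 60, 61, 62, 60, 61, 55, 61, 62, 58], [63, 59, 62, 237, 237, 236, 236, 237, 236, 237, 61, 60], [61, 58, 61, 236, 230, 230, 227, 228, 228, 236, 60, 60], [60, 65, 63, 236, 229, 228, 228, 229, 230, 237, 60, 58], [61, 60, 63, 236, 221, 226, 227, 229, 231, 236, 60, 60], [63, 60, 58, 237, 236, 236, 236, 236, 236, 236, 59, 58], [64, 60, 59, 60, 160, 187, 187, 189, 121, 62, 62, 63]]
scene [182 206] [[66, 66, 67, 66, 66, 66, 67, 66, 67, 66, 67, 67], [66, 67, 66, 67, 66, 66, 66, 66, 67, 67, 66, 67], [66, 67, 67, 67, 66, 66, 66, 66, 78, 66, 66, 66], [58, 66, 65, 66, 67, 242, 247, 246, 247, 101, 67, 67], [134, 66, 137, 247, 246, 246, 246, 246, 246, 247, 114, 67], [66, 66, 65, 218, 247, 246, 244, 247, 247, 188, 168, 66], [66, 66, 66, 69, 246, 247, 175, 167, 148, 94, 86, 67], [66, 67, 67, 66, 79, 193, 137, 86, 66, 66, 66, 67]]
```

Emit:
{"api": "step_arm", "payload": {"steps": [[-0.05, 0.2, 0.05, 0], [0, 0, 0, 0]]}}

```text
t: 2.8
tool_pos: [0.4691, 0.0132, 0.0044]
orientation: [-0.276, 3.127, 0.001]
contact_force: [-0.6, -0.6, 0.2]
gripper_width: 0.47
gripper_force: 0.0
```

Emit:
{"api": "step_arm", "payload": {"steps": [[0, 0, 0, 0], [0, 0, 0, 0], [0, 0, 0, 0], [0, 0, 0, 0], [0, 0, 0, 0], [0, 0, 0, 0], [0, 0, 0, 0], [0, 0, 0, 0]], "claw": 0, "grip_force": 90}}

```text
t: 3.47
tool_pos: [0.4687, 0.0129, 0.0043]
orientation: [-0.277, 3.128, 0.0]
contact_force: [-1.5, 0.9, 7.0]
gripper_width: 0.156
gripper_force: 88.5
```

Emit:
{"api": "step_arm", "payload": {"steps": [[0, 0, -1, 0], [0, 0, -2, 0], [0, 0, -2.5, 0], [0, 0, -2.5, 0], [0, 0, -2, 4.5], [0, 0, 0, 4.5], [0, 0, 0, 0]]}}

```text
t: 4.05
tool_pos: [0.4689, 0.013, 0.1048]
orientation: [-0.027, 3.138, 0.002]
contact_force: [0.2, -0.6, -0.6]
gripper_width: 0.152
gripper_force: 88.1
```

```bash
python3 - <<'E'
from h import *
from scipy.optimize import least_squares,minimize
plan(.4,-.2265,.15,1)
# cover-top pose: IoU of the projected top face (z=.058, 110x128) + lip front in top & scene images, Nelder-Mead on silhouettes of whole closed case lid
def hull(x,y,a,dx0=-.055,dx1=.055,w=.064,zs=(.058,)):
    k,s=np.cos(a),np.sin(a);return np.array([[x+k*u-s*v,y+s*u+k*v,z] for z in zs for u in(dx0,dx1) for v in(-w,w)])
data=[]
for n in("top","scene","wrist"):
    c=optics.camera(n);im=c["img"];g=im.min(2).astype(np.uint8);data.append((n,c,g))
    if n=="wrist":cv2.imwrite("pics/w2.png",im[:,:,::-1])
def cost(p,names=("top","scene")):
    e=0
    for n,c,g in data:
        if n not in names: continue
        poly=proj(c,hull(*p),n=="wrist");m=np.zeros((384*4,512*4),np.uint8)
        h=cv2.convexHull(((poly+.5)*4*16).astype(np.int32));cv2.fillConvexPoly(m,h,1,shift=4)
        m=cv2.resize(m*255,(512,384),interpolation=cv2.INTER_AREA)/255.
        bg=np.full(g.shape,62.);wt=(m>0)
        u0,v0=poly.mean(0).astype(int);sl=np.s_[v0-30:v0+30,u0-36:u0+36]
        obs=np.clip((g[sl].astype(float)-210)/25,0,1);e+=((obs-m[sl])**2).sum()
    return e
for nm in(("top",),("scene",),("top","scene")):
    r=min((minimize(cost,[x,-.2265,np.radians(1)],args=(nm,),method="Nelder-Mead",options=dict(initial_simplex=[[x,-.2265,.0],[x+.008,-.2265,.02],[x,-.22,.02],[x,-.2265,.05]])) for x in(.558,.565)),key=lambda r:r.fun);print(nm,r.x.round(4),np.degrees(r.x[2]).round(2),r.fun)
E
```

```text
at [0.4689 0.013  0.1048] head -179.00 tilt 0.20 F [ 0.2 -0.6 -0.6] q6 -1.93 | shift cm [  7.29 -23.82  -4.58] turn -0.00
('top',) [ 0.5607 -0.225   0.016 ] 0.92 108.14965997693194
('scene',) [ 0.565  -0.2263  0.0145] 0.83 6.223292579777009
('top', 'scene') [ 0.5625 -0.2256  0.0254] 1.46 154.72522014609766
```

View pics/w2.png

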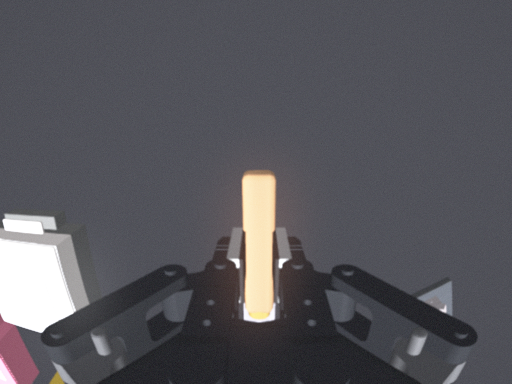

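Emit:
{"api": "step_arm", "payload": {"steps": [[1.25, -2.98, 0, 0], [1.25, -2.98, 0, 0], [1.25, -2.98, 0, 0], [1.25, -2.98, 0, 0], [1.25, -2.98, 0, 0], [1.25, -2.98, 0, 0], [1.25, -2.98, 0, 0], [1.25, -2.98, 0, 0], [0, 0, 2, 0], [0, 0, 0, 0]]}}

```text
t: 5.03
tool_pos: [0.3694, -0.2281, 0.0804]
orientation: [0.024, -3.134, -0.004]
contact_force: [-1.6, 0.1, -1.6]
gripper_width: 0.153
gripper_force: 88.3
```

```bash
python3 - <<'E'
from h import *
plan(.37,-.2255,.0213,1)
c=optics.camera("wrist");im=cv2.resize(c["img"],None,fx=1.5,fy=1.5)
def pt(P,col):
    u=proj(c,P,True)[0]*1.5;cv2.circle(im,tuple(int(round(v)) for v in u),2,col,-1)
for cx,col in((.5615,(255,0,255)),):
    a=np.radians(.9);k,s=np.cos(a),np.sin(a)
    for u,v,z in[(-.055,.064,.058),(-.055,-.064,.058),(.055,.064,.058),(.055,-.064,.058),(-.067,.03,.032),(-.067,-.03,.032),(-.069,.04,.02),(-.069,-.04,.02)]:
        pt([cx+k*u-s*v,-.2256+s*u+k*v,z],col)
cv2.imwrite("pics/w3.png",im[:,:,::-1])
E
```

```text
at [ 0.3694 -0.2281  0.0804] head -179.13 tilt 0.43 F [-1.6  0.1 -1.6] q6 -1.38 | shift cm [-0.11  0.25  5.91] turn -0.13
```

View pics/w3.png

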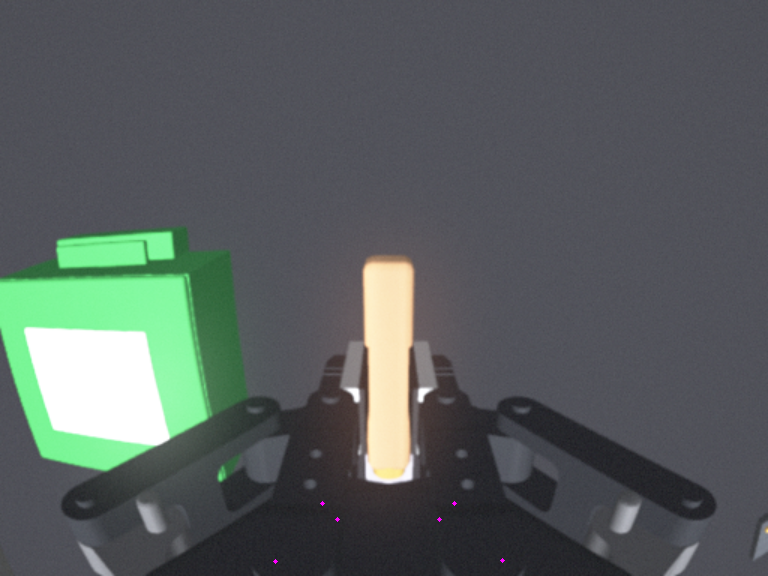

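```bash
python3 - <<'E'
from h import *
c=optics.camera("wrist");c=dict(c,pose=np.load("w1.npy"));im=cv2.imread("pics/w1.png")
cr=cv2.resize(im[155:295,0:120],None,fx=4,fy=4,interpolation=cv2.INTER_CUBIC)
t=optics.camera("top");ct=cv2.resize(t["img"][185:241,308:362][:,:,::-1],None,fx=5,fy=10*0.5,interpolation=cv2.INTER_CUBIC)
a=np.radians(.9);k,s=np.cos(a),np.sin(a)
def dot(I,u,v,col):cv2.circle(I,(int(round(u)),int(round(v))),2,col,-1)
for u,v,z in[(-.055,.064,.058),(-.055,-.064,.058),(.055,.064,.058),(.055,-.064,.058),(-.067,.03,.032),(-.067,-.03,.032),(-.069,.04,.02),(-.069,-.04,.02)]:
    P=[.5625+k*u-s*v,-.2256+s*u+k*v,z]
    q=proj(c,P,True)[0];print((u,v),q.round(1));dot(cr,(q[0]+.5)*4,(q[1]+.5-155)*4,(255,0,255))
    q=proj(t,P)[0];dot(ct,(q[0]+.5-308)*5,(q[1]+.5-185)*5,(255,0,255))
o=np.zeros((560,780,3),np.uint8);o[:cr.shape[0],:cr.shape[1]]=cr;o[:ct.shape[0],490:490+ct.shape[1]]=ct
cv2.imwrite("pics/w4.png",o)
E
```

```text
(-0.055, 0.064) [ 74.6 201.3]
(-0.055, -0.064) [ -6.9 182.9]
(0.055, 0.064) [ 83.7 293.2]
(0.055, -0.064) [  6.1 265.6]
(-0.067, 0.03) [ 62.5 178.4]
(-0.067, -0.03) [ 24.9 171.5]
(-0.069, 0.04) [ 75.5 175.3]
(-0.069, -0.04) [ 25.6 166.7]
```

View pics/w4.png

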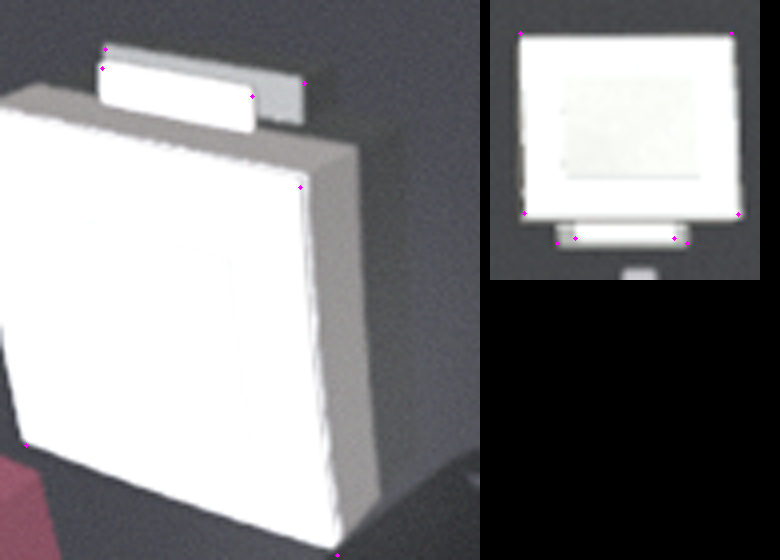

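The projected model sits 1–1.5 px beyond the observed lip, ledge and cover corners, so the case is at about (0.5607, -0.226) with yaw 0.9°. The blade is in line with the lip. I'll descend, check the height, then insert.

Emit:
{"api": "step_arm", "payload": {"steps": [[0, 0, 2, 0], [0, 0, 2, 0], [0, 0, 1.5, 0], [0, 0, 0.4, 0], [0, 0, 0, 0], [0, 0, 0, 0]]}}

```text
t: 5.68
tool_pos: [0.3738, -0.2272, 0.025]
orientation: [-0.033, 3.14, -0.001]
contact_force: [-0.1, -1.1, -0.8]
gripper_width: 0.16
gripper_force: 88.3
```

```bash
python3 - <<'E'
from h import *
plan(.4035,-.2285,.0213,.9)
c=optics.camera("scene");p=c["img"]
cv2.imwrite("pics/s5.png",cv2.resize(p[160:245,140:250],None,fx=7,fy=7,interpolation=cv2.INTER_CUBIC)[:,:,::-1])
E
```

```text
at [ 0.3738 -0.2272  0.025 ] head -178.80 tilt 0.06 F [-0.1 -1.1 -0.8] q6 -1.38 | shift cm [-2.96 -0.2   0.37] turn 0.30
```

Emit:
{"api": "step_arm", "payload": {"steps": [[0, 0, 0.35, 0.3], [0, 0, 0, 0], [0, 0, 0, 0]]}}

```text
t: 5.98
tool_pos: [0.3731, -0.2275, 0.0212]
orientation: [-0.021, 3.141, -0.0]
contact_force: [-0.4, 0.2, -1.3]
gripper_width: 0.155
gripper_force: 88.3
```

Emit:
{"api": "step_arm", "payload": {"steps": [[-0.6, 0, 0, 0], [-0.6, 0, 0, 0], [-0.4, 0, 0, 0], [0, 0, 0, 0]]}}

```text
t: 6.32
tool_pos: [0.3905, -0.2275, 0.021]
orientation: [-0.022, 3.14, -0.001]
contact_force: [-0.6, -0.2, -0.1]
gripper_width: 0.157
gripper_force: 88.3
```

Emit:
{"api": "step_arm", "payload": {"steps": [[-0.3, 0, 0, 0], [-0.3, 0, 0, 0], [0, 0, 0, 0]]}}

```text
t: 6.57
tool_pos: [0.3956, -0.2273, 0.0208]
orientation: [-0.022, 3.141, -0.0]
contact_force: [0.1, -0.2, -0.4]
gripper_width: 0.157
gripper_force: 88.3
```

Emit:
{"api": "step_arm", "payload": {"steps": [[-0.3, 0, 0, 0], [-0.3, 0, 0, 0], [0, 0, 0, 0]]}}

```text
t: 6.82
tool_pos: [0.4016, -0.2272, 0.0209]
orientation: [-0.022, 3.141, -0.0]
contact_force: [-0.3, -0.3, -1.3]
gripper_width: 0.153
gripper_force: 88.3
```

```bash
python3 - <<'E'
from h import *
plan(.4025,-.2285,.0213,.9)
c=optics.camera("scene");p=c["img"]
cv2.imwrite("pics/s6.png",cv2.resize(p[165:240,140:240],None,fx=8,fy=8,interpolation=cv2.INTER_CUBIC)[:,:,::-1])
E
```

```text
at [ 0.4016 -0.2272  0.0209] head -179.20 tilt 0.05 F [-0.3 -0.3 -1.3] q6 -1.40 | shift cm [-0.09 -0.13 -0.04] turn -0.10
```

View pics/s6.png

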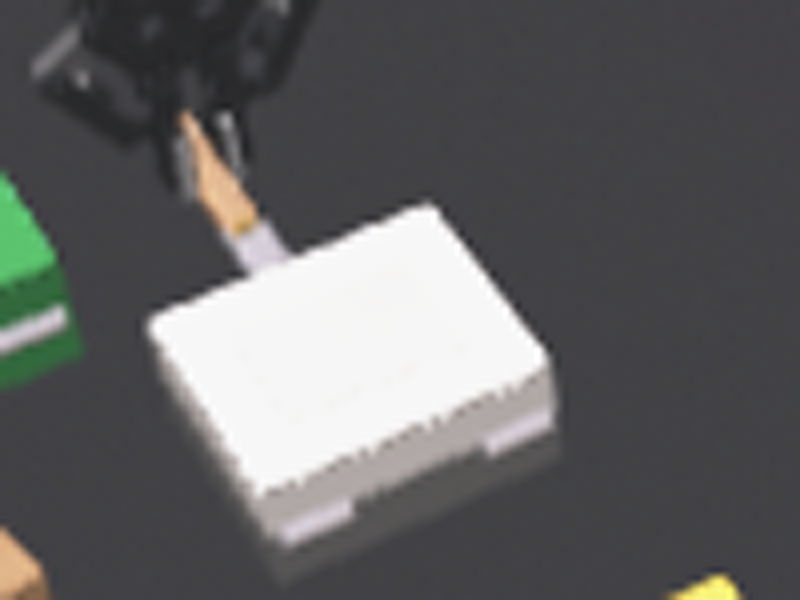

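The blade is under the lip at about (265,255), in line with the case. Next I work out the arc.

```bash
python3 - <<'E'
from h import *
p,M,s=pose();tip=np.array([p[0]+.1,p[2]+.0037]);print(tip,s["contact_force"].round(1))
h=np.array([.6157,.028]);r=.114
for th in [0]+list(range(3,31,3))+list(range(34,113,4)):
    t=np.radians(th);q=h+r*np.array([-np.cos(t),np.sin(t)]);d=(q-tip)*-100;tip=q;print(th,d.round(2),end="; ")
E
```

```text
[0.50119489 0.02452411] [-0.2  0.2 -0.9]
0 [-0.05 -0.35]; 3 [-0.02 -0.6 ]; 6 [-0.05 -0.59]; 9 [-0.08 -0.59]; 12 [-0.11 -0.59]; 15 [-0.14 -0.58]; 18 [-0.17 -0.57]; 21 [-0.2  -0.56]; 24 [-0.23 -0.55]; 27 [-0.26 -0.54]; 30 [-0.28 -0.52]; 34 [-0.42 -0.67]; 38 [-0.47 -0.64]; 42 [-0.51 -0.61]; 46 [-0.55 -0.57]; 50 [-0.59 -0.53]; 54 [-0.63 -0.49]; 58 [-0.66 -0.44]; 62 [-0.69 -0.4 ]; 66 [-0.72 -0.35]; 70 [-0.74 -0.3 ]; 74 [-0.76 -0.25]; 78 [-0.77 -0.19]; 82 [-0.78 -0.14]; 86 [-0.79 -0.08]; 90 [-0.8  -0.03]; 94 [-0.8   0.03]; 98 [-0.79  0.08]; 102 [-0.78  0.14]; 106 [-0.77  0.19]; 110 [-0.76  0.25];
```

Emit:
{"api": "step_arm", "payload": {"steps": [[-0.05, 0, -0.35, 0], [0, 0, -0.6, 0], [-0.05, 0, -0.6, 0], [-0.1, 0, -0.6, 0], [-0.1, 0, -0.6, 0], [-0.15, 0, -0.6, 0], [-0.15, 0, -0.55, 0], [-0.2, 0, -0.55, 0], [0, 0, 0, 0]]}}

```text
t: 7.62
tool_pos: [0.4102, -0.2273, 0.0667]
orientation: [-0.022, 3.139, -0.001]
contact_force: [0.2, 0.9, -0.7]
gripper_width: 0.155
gripper_force: 88.2
```

```bash
python3 - <<'E'
from h import *
p,M,s=pose();q=np.array([p[0]+.1,p[2]+.0037])-[.6157,.028];print(s["contact_force"].round(1),s["torque"].round(2),"r",np.hypot(*q),"ang",np.degrees(np.arctan2(q[1],-q[0])),p)
c=optics.camera("scene");w=optics.camera("wrist")
a=cv2.resize(c["img"][150:240,140:240],None,fx=5,fy=5);b=cv2.resize(w["img"],(400,300))
o=np.zeros((450,780,3),np.uint8);o[:,:500]=a;o[:210,500:]=cv2.resize(w["img"],(280,210));cv2.imwrite("pics/s7.png",o[:,:,::-1])
E
```

```text
[ 0.2  0.9 -0.7] [-0.03  0.1   0.01] r 0.1137174694978124 ang 21.87054085074538 [ 0.41016701 -0.22727385  0.06666097]
```

View pics/s7.png

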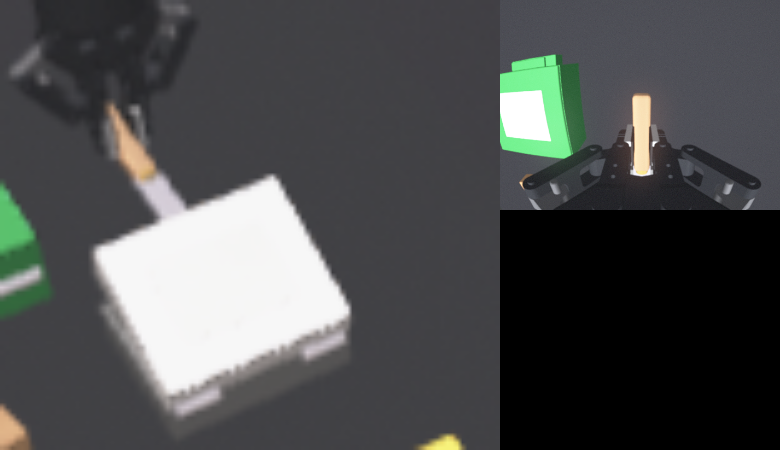

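The cover is lifting: its front edge has risen off the tray and the blade is still under the lip at (165,205). I'll continue the arc.

Emit:
{"api": "step_arm", "payload": {"steps": [[-0.15, 0, -0.4, 0], [-0.25, 0, -0.55, 0], [-0.3, 0, -0.5, 0], [-0.4, 0, -0.65, 0], [-0.45, 0, -0.65, 0], [-0.5, 0, -0.6, 0], [-0.55, 0, -0.55, 0], [-0.6, 0, -0.55, 0], [-0.65, 0, -0.5, 0], [0, 0, 0, 0]]}}

```text
t: 8.55
tool_pos: [0.45, -0.2268, 0.1162]
orientation: [-0.023, 3.138, -0.002]
contact_force: [1.0, -0.3, -0.0]
gripper_width: 0.156
gripper_force: 88.3
```

```bash
cat >> h.py <<'E'
def ang():
    p,M,s=pose();q=np.array([p[0]+.1,p[2]+.0037])-[.6157,.028];print(s["contact_force"].round(1),s["torque"].round(2),"r",np.hypot(*q),"ang",np.degrees(np.arctan2(q[1],-q[0])),p)
E
python3 -c "
from h import *
ang()"
```

```text
[ 1.  -0.3 -0. ] [-0.02 -0.05 -0.01] r 0.11301416519967121 ang 54.42733897575976 [ 0.44995571 -0.22681973  0.11622328]
```

Emit:
{"api": "step_arm", "payload": {"steps": [[-0.65, 0, -0.5, 0], [-0.7, 0, -0.45, 0], [-0.7, 0, -0.4, 0], [-0.75, 0, -0.3, 0], [-0.75, 0, -0.25, 0], [-0.75, 0, -0.2, 0], [-0.8, 0, -0.15, 0], [-0.8, 0, -0.1, 0], [-0.8, 0, 0, 0], [0, 0, 0, 0]]}}

```text
t: 9.38
tool_pos: [0.5163, -0.2257, 0.1383]
orientation: [-0.022, 3.14, -0.001]
contact_force: [-0.3, -0.6, -0.4]
gripper_width: 0.155
gripper_force: 88.3
```

```bash
python3 -c "
from h import *
ang()"
```

```text
[-0.3 -0.6 -0.4] [-0.01 -0.    0.04] r 0.11399999197049047 ang 90.31395558917443 [ 0.51632467 -0.22566102  0.13829828]
```

Emit:
{"api": "step_arm", "payload": {"steps": [[-0.8, 0, 0, 0], [-0.8, 0, 0.1, 0], [-0.8, 0, 0.1, 0], [-0.75, 0, 0.2, 0], [-0.75, 0, 0.25, 0], [0, 0, 0, 0], [0, 0, 0, 0]]}}

```text
t: 9.97
tool_pos: [0.5536, -0.2249, 0.1313]
orientation: [0.022, -3.141, -0.0]
contact_force: [0.0, -0.3, -1.0]
gripper_width: 0.149
gripper_force: 88.3
```

```bash
python3 - <<'E'
from h import *
ang()
c=optics.camera("scene");t=optics.camera("top")
a=cv2.resize(c["img"][130:240,130:250],None,fx=4,fy=4,interpolation=cv2.INTER_CUBIC);b=cv2.resize(t["img"][170:250,300:370],None,fx=4,fy=4,interpolation=cv2.INTER_CUBIC)
o=np.zeros((440,780,3),np.uint8);o[:,:480]=a;o[:320,490:770]=b;cv2.imwrite("pics/s8.png",o[:,:,::-1])
E
```

```text
[ 0.  -0.3 -1. ] [0.03 0.02 0.02] r 0.11346633527147114 ang 109.50283584476415 [ 0.55358113 -0.22494894  0.1312562 ]
```

View pics/s8.png

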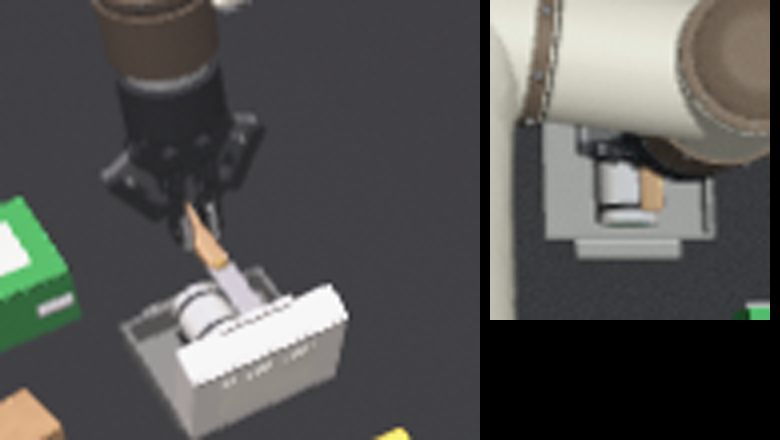

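The cover stands open past upright, with the lens visible at (205,305) in the scene crop and (618,190) in the top crop. Now I back off and lay the spatula down.

Emit:
{"api": "step_arm", "payload": {"steps": [[1.5, 0, 0, 0], [3, 0, 0, 0], [2, 2.5, 0, 0], [1.5, 3.3, 0, 0], [1.4, 3.3, 0, 0], [0, 3.5, 0, 0], [0, 3.5, 2, 0], [0, 3.3, 2, 0], [0, 3, 2, 0], [0, 0, 2, 0]]}}

```text
t: 10.9
tool_pos: [0.4573, 0.0015, 0.0522]
orientation: [-0.03, 3.137, 0.002]
contact_force: [1.0, -0.1, -1.5]
gripper_width: 0.156
gripper_force: 88.4
```

Emit:
{"api": "step_arm", "payload": {"steps": [[0, 0, 2, 0], [0, 0, 1.5, 0], [0, 0, 0, 0], [0, 0, 0, 0]]}}

```text
t: 11.23
tool_pos: [0.456, -0.0025, 0.0168]
orientation: [0.022, -3.14, 0.001]
contact_force: [0.8, 0.9, 0.5]
gripper_width: 0.154
gripper_force: 88.4
```

Emit:
{"api": "step_arm", "payload": {"steps": [[0, 0, 0.6, 0], [0, 0, 0.4, 0], [0, 0, 0.2, 0], [0, 0, 0, 0]]}}

```text
t: 11.57
tool_pos: [0.4563, -0.0025, 0.0049]
orientation: [-0.021, 3.141, 0.0]
contact_force: [-0.4, -0.5, 0.5]
gripper_width: 0.153
gripper_force: 88.4
```

Emit:
{"api": "step_arm", "payload": {"steps": [[0, 0, 0.05, 0], [0, 0, 0, 0], [0, 0, 0, 0]]}}

```text
t: 11.82
tool_pos: [0.4564, -0.0023, 0.0045]
orientation: [-0.021, 3.141, 0.0]
contact_force: [0.4, -0.7, -1.5]
gripper_width: 0.152
gripper_force: 88.4
```

Emit:
{"api": "step_arm", "payload": {"steps": [[0, 0, 0, 0], [0, 0, 0, 0], [0, 0, 0, 0], [0, 0, 0, 0], [0, 0, 0, 0], [0, 0, -1, 0], [0, 0, -3, 0], [0, 0, -4, 0], [0, 0, -4, 0], [0, 0, -4, 0]], "claw": 5}}

```text
t: 12.65
tool_pos: [0.4556, -0.0026, 0.1661]
orientation: [0.021, -3.141, 0.0]
contact_force: [1.2, -0.1, -0.6]
gripper_width: 0.585
gripper_force: 0.0
```

```bash
python3 - <<'E'
from h import *
plan(.4,-.1,.2,1)
c=optics.camera("top");im=c["img"].astype(int);r,g,b=im[...,0],im[...,1],im[...,2];V,U=np.mgrid[:384,:512]
m=(U>310)&(U<362)&(V>180)&(V<232)
print(im[190:236:3,314:360:3].min(2))
m=biggest((U>225)&(U<285)&(V>180)&(V<265)&(r>b+40));P=at(c,np.c_[U[m],V[m]],.012)[:,:2];print("spat",cv2.minAreaRect((P*1000).astype(np.float32)))
cv2.imwrite("pics/t9raw.png",c["img"][:,:,::-1])
E
```

```text
at [ 0.4556 -0.0026  0.1661] head -179.22 tilt 0.04 F [ 1.2 -0.1 -0.6] q6 -1.91 | shift cm [ 5.7  -9.67 -3.39] turn -0.22
[[174 247 247 246 247 246 246 246 246 246 246 246 246 184  99  62]
 [206 228 228 228 224 225 224 224 224 224 227 228 228 207  64  65]
 [142 108 109 110 108 111 109 109 108 108 110 108 109 133  66  63]
 [174 175 173 175 175 174 173 175 174 173 172 173 171 134  66  66]
 [168 174 176 175 172 174 173 174 170 174 171 173 173 111  65  65]
 [171 175 173 175  78 173 191 195 139 167 173 172 172 113  66  63]
 [170 176 175 175  76 152 135 112 131 152 173 172 173 109  65  66]
 [165 175 175 174  79 186 213 215 210 178 174 175 174  93  64  66]
 [166 177 176 175  90 184 213 215 212 176 175 174 173  90  75  64]
 [167 177 177 174  88 180 214 214 211 181 174 173 174  86  75  66]
 [167 176 175 175 110 166 178 177 169 173 174 175 174  82  89  66]
 [163 176 175 176 110 171 213 215 212 176 174 173 173  99  88  67]
 [163 175 177 176 176 130 104 106 116 154 174 174 172  98 103  64]
 [131 140 139 167 166 167 166 165 166 166 165 150 140 139  81  65]
 [ 65  64  65 177 177 175 175 174 175 173 173 134  65  65  66  65]
 [ 66  65  66  65  65  68  65  66  64  67  66  67  65  68  64  66]]
spat ((424.7771301269531, -4.461697578430176), (15.167086601257324, 12.259943962097168), 1.094787359237671)
```

Emit:
{"api": "step_arm", "payload": {"steps": [[-0.4, -3, 0, 0], [-0.4, -3, 0, 0], [-0.4, -3, 0, 0], [-0.4, -3, 0, 0], [-0.4, -3, 0, 0], [-0.4, -3, 0, 0], [-0.4, -3.4, 0, 0], [0, 0, 0, 0], [0, 0, 0, 0]], "claw": 8}}

```text
t: 13.45
tool_pos: [0.4868, -0.2174, 0.1635]
orientation: [0.016, -3.14, -0.001]
contact_force: [-0.5, 0.7, 0.8]
gripper_width: 0.936
gripper_force: 0.0
```

```bash
python3 - <<'E'
from h import *
plan(.55,-.217,.2,1)
c=optics.camera("wrist");cv2.imwrite("pics/lensraw.png",c["img"][:,:,::-1]);import pickle;pickle.dump(c,open("lens.pkl","wb"))
t=cv2.imread("pics/t9raw.png")
top=optics.camera("top")
print("top est",at(top,[[334.7,217]],.048))
# rectify plane z=.048: rows = x descending, cols = y descending, 1 mm/px
X,Y=np.meshgrid(np.arange(.60,.48,-.0005),np.arange(-.16,-.29,-.0005),indexing="ij")
uv=proj(c,np.c_[X.ravel(),Y.ravel(),np.full(X.size,.048)],True).astype(np.float32).reshape(*X.shape,2)
o=cv2.remap(c["img"],uv[...,0],uv[...,1],cv2.INTER_LINEAR);np.save("lensrect.npy",o)
g=o.min(2);print("cols y",Y[0,::8].round(3));
for i in range(0,240,10):print(round(X[i,0],3),g[i,::8])
E
```

```text
at [ 0.4868 -0.2174  0.1635] head -179.42 tilt 0.06 F [-0.5  0.7  0.8] q6 -1.44 | shift cm [-6.32 -0.02 -3.66] turn -0.42
top est [[ 0.5395518  -0.22546781  0.048     ]]
cols y [-0.16  -0.164 -0.168 -0.172 -0.176 -0.18  -0.184 -0.188 -0.192 -0.196
 -0.2   -0.204 -0.208 -0.212 -0.216 -0.22  -0.224 -0.228 -0.232 -0.236
 -0.24  -0.244 -0.248 -0.252 -0.256 -0.26  -0.264 -0.268 -0.272 -0.276
 -0.28  -0.284 -0.288]
0.6 [ 65  73 177 195 193 194 194 191 191 185 177 172 171 171 170 169 169 168
 170 170 169 168 163 160 170 170 166 167 163 163 164 136  68]
0.595 [ 64  70 163  73  73  75  73  78  78  78  79  81  81  82  82  85  85  85
  80  84  81  82  81  82  78  78  78  76  76  73 100 136  69]
0.59 [ 66  71 168  71  72  73  75  75  80  79  82  80  83  82  83  83  86  85
  84  83  84  82  81  82  78  79  74  75  75  74  92 141  71]
0.585 [ 67  64 164  71  73  74  77  79  77  85  87  88  91  93  94  98  95  97
  98  98 101 102 102 102 104 114 111 112 112  89  90 144  69]
0.58 [ 65  70 166  84 170 170 170 172 172 172 172 173 175 173 173 171 172 172
 171 170 173 173 171 171 171 169 169 169 166 116
[... 1982 characters left out ...]
.505 [ 65  64 163  79 176 178 179 181 179 180 180 183 122 133  94  74  70  71
  76 108 144 152 177 179 177 177 174 175 172 166  91 170  63]
0.5 [ 64  61 158 172 170 172 171 171 172 169 171 163 163 159 159 159 152 151
 145 141 138 135 130 130 126 121 105 104 101  96  99  93  63]
0.495 [ 62  62  64  68  66  68  70  68 181 179 180 177 177 178 178 179 178 178
 177 176 178 178 176 175 178 175  67  70  68  69  67  65  65]
0.49 [ 59  64  64  64  62  66  67  65 178 180 180 180 179 178 179 180 179 180
 180 180 179 177 179 178 177 177  65  66  63  66  63  61  61]
0.485 [ 63  65  62  64  62  65  65  66 159 160 156 155 152 146 145 138 134 131
 128 123 120 119 117 114 107 107  64  64  65  63  65  61  64]
```

Emit:
{"api": "step_arm", "payload": {"steps": [[-0.4, 3.6, 0, 0], [-0.7, 3.7, 0, 0], [-0.7, 3.7, 0, 0], [-0.7, 3.7, 0, 0], [-0.7, 3.7, 0, 0], [-0.7, 3.7, 0, 0], [-0.7, 3.7, 0, 0], [-0.7, 3.7, 0, 0], [-0.7, 3.7, 0, 0], [-0.7, 3.7, 0, 0]]}}

```text
t: 14.38
tool_pos: [0.5481, 0.1571, 0.1646]
orientation: [-0.026, 3.141, 0.0]
contact_force: [1.0, 0.1, 0.2]
gripper_width: 0.936
gripper_force: 0.0
```

Emit:
{"api": "step_arm", "payload": {"steps": [[-0.5, 3.5, 0, 0], [0, 0, 0, 0], [0, 0, 0, 0]]}}

```text
t: 14.63
tool_pos: [0.5527, 0.1919, 0.164]
orientation: [0.029, -3.141, 0.0]
contact_force: [0.0, -0.6, -0.2]
gripper_width: 0.934
gripper_force: 0.0
```

```bash
python3 - <<'E'
from h import *
plan(.61,.2,.165,1)
top=optics.camera("top");print("top est",at(top,[[197,194]],.03))
c=optics.camera("wrist");import pickle;pickle.dump((c,top),open("vb.pkl","wb"))
def rect(c,x0,x1,y0,y1,z,fish,s=.0005):
    X,Y=np.meshgrid(np.arange(x1,x0,-s),np.arange(y1,y0,-s),indexing="ij")
    uv=proj(c,np.c_[X.ravel(),Y.ravel(),np.full(X.size,z)],fish).astype(np.float32).reshape(*X.shape,2)
    return cv2.remap(c["img"],uv[...,0],uv[...,1],cv2.INTER_LINEAR)
L=pickle.load(open("lens.pkl","rb"))
l=rect(L,.50,.60,-.27,-.18,.048,True,.0005)
print("profile",l[:,88:96].min(2).mean(1).astype(int)[::2].tolist())
x,y=at(top,[[197,194]],.03)[0,:2];print(x,y)
v=rect(c,x-.07,x+.07,y-.07,y+.07,.035,True,.00025)
cv2.imwrite("pics/v10.png",v[:,:,::-1]);print(v.shape)
E
```

```text
at [0.5527 0.1919 0.164 ] head -178.94 tilt 0.03 F [ 0.  -0.6 -0.2] q6 -2.16 | shift cm [-5.75  0.7  -0.11] turn 0.06
top est [[0.60640352 0.1978259  0.03      ]]
profile [169, 159, 126, 100, 85, 83, 84, 83, 83, 83, 85, 83, 83, 84, 85, 97, 129, 156, 169, 172, 172, 172, 184, 213, 234, 239, 239, 239, 239, 238, 224, 179, 112, 75, 74, 79, 116, 181, 226, 237, 237, 239, 238, 237, 238, 238, 238, 238, 237, 237, 237, 237, 237, 236, 237, 238, 238, 238, 237, 237, 237, 237, 237, 237, 237, 237, 238, 237, 229, 169, 101, 77, 75, 74, 108, 181, 227, 237, 237, 237, 236, 238, 233, 184, 133, 111, 82, 64, 64, 63, 63, 61, 62, 63, 61, 69, 109, 162, 179, 178]
0.6064035248106097 0.19782589667946224
(561, 560, 3)
```

View pics/v10.png

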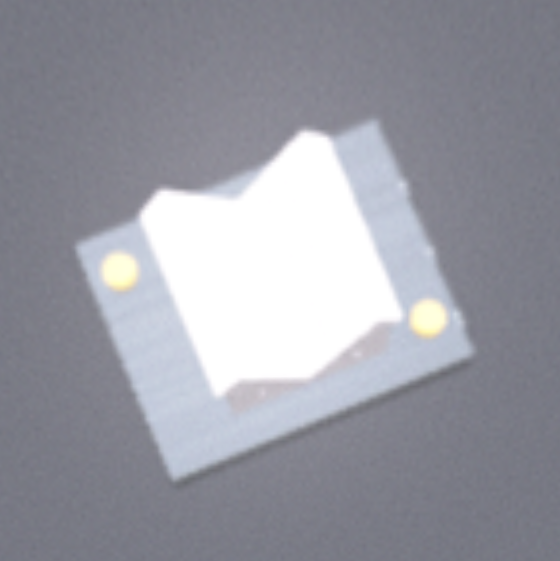

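The rectified V-block view (0.25 mm/px) shows the groove's upper edges at (162,190), (307,130), (235,380) and (385,320). That puts the centre near (0.6127, 0.1997) with yaw ≈22.4°. The lens centre is about (0.547, -0.226).

```bash
cat > vb.py <<'E'
from h import *
import pickle
from scipy.optimize import minimize
c,top=pickle.load(open("vb.pkl","rb"));C=c["pose"][:3,3]
def w(q,z):
    P=np.array([.6764-q[1]*.00025,.2678-q[0]*.00025,.035]);d=P-C;return (C+d*(z-C[2])/d[2])
b=np.array([w(q,.010) for q in[(77,243),(377,120),(473,352),(175,480)]]);print("base ctr",b.mean(0),[np.linalg.norm(b[i]-b[i-1]).round(4) for i in range(4)],[np.degrees(np.arctan2(*(b[i]-b[j])[1::-1])).round(2) for i,j in((0,3),(1,2),(0,1),(3,2))])
j=np.array([w(q,.035) for q in[(162,190),(307,130),(385,320),(235,380)]]);print("jaw ctr",j.mean(0),[np.linalg.norm(j[i]-j[i-1]).round(4) for i in range(4)],[np.degrees(np.arctan2(*(j[i]-j[k])[1::-1])).round(2) for i,k in((0,3),(1,2),(0,1),(3,2))])
plan(.547,-.226,.164,.9)
E
python3 vb.py
```

```text
base ctr [0.61256782 0.19984996 0.01      ] [np.float64(0.07), np.float64(0.0885), np.float64(0.0685), np.float64(0.0885)] [np.float64(22.47), np.float64(22.48), np.float64(112.29), np.float64(113.24)]
jaw ctr [0.61265   0.1997375 0.035    ] [np.float64(0.0509), np.float64(0.0392), np.float64(0.0513), np.float64(0.0404)] [np.float64(21.02), np.float64(22.32), np.float64(112.48), np.float64(111.8)]
at [0.5526 0.1894 0.1642] head -179.13 tilt 0.05 F [-0.1 -0.   0.9] q6 -2.16 | shift cm [ 1.190e+00 -4.153e+01  3.000e-02] turn -0.03
```

Emit:
{"api": "step_arm", "payload": {"steps": [[0.1, -3.5, 0, 0], [0.1, -3.5, 0, 0], [0.1, -3.5, 0, 0], [0.1, -3.5, 0, 0], [0.1, -3.5, 0, 0], [0.1, -3.5, 0, 0], [0.1, -3.5, 0, 0], [0.1, -3.5, 0, 0], [0.1, -3.5, 0, 0], [0.1, -3.5, 0, 0]], "claw": 8.5}}

```text
t: 15.57
tool_pos: [0.547, -0.1637, 0.1647]
orientation: [-0.019, 3.141, 0.0]
contact_force: [1.7, 0.2, -0.4]
gripper_width: 0.992
gripper_force: 0.0
```

Emit:
{"api": "step_arm", "payload": {"steps": [[0.1, -3.5, 0, 0], [0.1, -2.5, 0, 0], [0, 0, 3, 0], [0, 0, 3, 0], [0, 0, 0, 0], [0, 0, 0, 0]]}}

```text
t: 16.07
tool_pos: [0.5454, -0.2218, 0.1035]
orientation: [0.02, -3.138, -0.0]
contact_force: [1.0, -0.6, 0.7]
gripper_width: 0.997
gripper_force: 0.0
```

```bash
python3 -c "
from h import *
plan(.547,-.226,.015,.9)"
```

```text
at [ 0.5454 -0.2218  0.1035] head -179.29 tilt 0.23 F [ 1.  -0.6  0.7] q6 -1.45 | shift cm [-0.19 -0.42  8.84] turn -0.19
```

Emit:
{"api": "step_arm", "payload": {"steps": [[-0.2, -0.4, 0, -0.2], [0, 0, 2.5, 0], [0, 0, 2.5, 0], [0, 0, 2, 0], [0, 0, 1, 0], [0, 0, 0, 0], [0, 0, 0, 0]]}}

```text
t: 16.65
tool_pos: [0.5505, -0.2253, 0.0257]
orientation: [-0.028, 3.139, -0.001]
contact_force: [0.0, -0.6, 0.4]
gripper_width: 0.996
gripper_force: 0.0
```

```bash
python3 -c "
from h import *
plan(.547,-.226,.015,.9)"
```

```text
at [ 0.5505 -0.2253  0.0257] head -178.96 tilt 0.13 F [ 0.  -0.6  0.4] q6 -1.44 | shift cm [ 0.36 -0.06  1.07] turn 0.14
```

Emit:
{"api": "step_arm", "payload": {"steps": [[0.35, 0, 0.5, 0], [0, 0, 0.6, 0], [0, 0, 0, 0], [0, 0, 0, 0], [0, 0, 0, 0]]}}

```text
t: 17.07
tool_pos: [0.5461, -0.2252, 0.0137]
orientation: [-0.027, 3.141, -0.0]
contact_force: [0.5, -0.3, 0.9]
gripper_width: 0.995
gripper_force: 0.0
```

```bash
python3 -c "
from h import *
plan(.547,-.226,.015,.9)"
```

```text
at [ 0.5461 -0.2252  0.0137] head -179.01 tilt 0.05 F [ 0.5 -0.3  0.9] q6 -1.44 | shift cm [-0.09 -0.08 -0.13] turn 0.09
```

Close in.

Emit:
{"api": "step_arm", "payload": {"steps": [[-0.1, -0.05, -0.1, 0], [0, 0, 0, 0], [0, 0, 0, 0], [0, 0, 0, 0], [0, 0, 0, 0], [0, 0, 0, 0], [0, 0, 0, 0], [0, 0, 0, 0]], "claw": 0, "grip_force": 40}}

```text
t: 17.73
tool_pos: [0.5472, -0.2257, 0.0148]
orientation: [-0.027, 3.141, -0.0]
contact_force: [0.5, 0.8, 4.0]
gripper_width: 0.498
gripper_force: 41.0
```

```bash
python3 -c "
from h import *
plan(.547,-.226,.015,.9)"
```

```text
at [ 0.5472 -0.2257  0.0148] head -179.01 tilt 0.05 F [0.5 0.8 4. ] q6 -1.44 | shift cm [ 0.02 -0.03 -0.02] turn 0.09
```

Emit:
{"api": "step_arm", "payload": {"steps": [[0, 0, -0.5, 0], [0, 0, -1.5, 0], [0, 0, -2.5, 0], [0, 0, -2.5, 0], [0, 0, -2.5, 0], [0, 0, -2, 0], [0, 2, 0, 0], [0, 3.4, 0, 0], [-0.5, 3.4, 0, 0], [-0.5, 3.4, 0, 0]]}}

```text
t: 18.57
tool_pos: [0.5536, -0.1026, 0.1289]
orientation: [0.024, -3.14, -0.001]
contact_force: [0.8, 1.5, -0.9]
gripper_width: 0.495
gripper_force: 40.9
```

Emit:
{"api": "step_arm", "payload": {"steps": [[-0.6, 3.4, 0, 0], [-0.6, 3.4, 0, 0], [-0.6, 3.4, 0, 0], [-0.6, 3.4, 0, 0], [-0.6, 3.4, 0, 0], [-0.6, 3.4, 0, 0], [-0.6, 3.4, 0, 0], [-0.6, 3.4, 0, 0], [-0.6, 3, 0, 0], [0, 0, 0, 0]]}}

```text
t: 19.4
tool_pos: [0.6041, 0.2044, 0.1284]
orientation: [-0.035, 3.141, 0.001]
contact_force: [-0.5, -0.6, -2.1]
gripper_width: 0.502
gripper_force: 41.0
```

Emit:
{"api": "step_arm", "payload": {"steps": [[0, 0, 0, -7], [0, 0, 0, -7], [0, 0, 0, -7], [0, 0, 0, 0], [0, 0, 0, 0]]}}

```text
t: 19.82
tool_pos: [0.603, 0.1988, 0.1287]
orientation: [0.593, -3.084, 0.0]
contact_force: [0.1, -0.2, -0.8]
gripper_width: 0.498
gripper_force: 41.0
```

```bash
python3 -c "
from h import *
plan(.6126,.1998,.05,22.4)"
```

```text
at [0.603  0.1988 0.1287] head -158.23 tilt 0.09 F [ 0.1 -0.2 -0.8] q6 -1.76 | shift cm [-0.94 -0.27  7.87] turn -0.63
```

Emit:
{"api": "step_arm", "payload": {"steps": [[-0.95, -0.25, 0, -0.6], [0, 0, 2, 0], [0, 0, 2, 0], [0, 0, 2, 0], [0, 0, 1.5, 0], [0, 0, 0, 0], [0, 0, 0, 0], [0, 0, 0, 0]]}}

```text
t: 20.48
tool_pos: [0.6141, 0.2008, 0.0554]
orientation: [-0.613, 3.079, 0.0]
contact_force: [0.4, 0.5, -1.6]
gripper_width: 0.496
gripper_force: 41.0
```

```bash
python3 -c "
from h import *
plan(.6126,.1998,.0358,22.4)"
```

```text
at [0.6141 0.2008 0.0554] head -157.47 tilt 0.10 F [ 0.4  0.5 -1.6] q6 -1.74 | shift cm [ 0.18 -0.04  1.96] turn 0.13
```

Emit:
{"api": "step_arm", "payload": {"steps": [[0.15, -0.05, 0.5, 0], [0, 0, 0.5, 0], [0, 0, 0.4, 0], [0, 0, 0.2, 0], [0, 0, 0, 0], [0, 0, 0, 0]]}}

```text
t: 20.98
tool_pos: [0.6121, 0.1996, 0.0382]
orientation: [0.615, -3.081, 0.0]
contact_force: [0.5, -0.1, -1.2]
gripper_width: 0.5
gripper_force: 41.0
```

```bash
python3 -c "
from h import *
plan(.6126,.1998,.0358,22.4);print(env.state()['contact_force'],env.state()['torque'])"
```

```text
at [0.6121 0.1996 0.0382] head -157.42 tilt 0.01 F [ 0.5 -0.1 -1.2] q6 -1.74 | shift cm [-0.06  0.    0.24] turn 0.18
[ 0.53775762 -0.07105726 -1.17053458] [-0.00592463  0.03333067 -0.01430601]
```

Emit:
{"api": "step_arm", "payload": {"steps": [[-0.05, 0, 0.1, 0.2], [0, 0, 0.1, 0], [0, 0, 0, 0], [0, 0, 0, 0]]}}

```text
t: 21.32
tool_pos: [0.6129, 0.2002, 0.0366]
orientation: [-0.61, 3.081, 0.001]
contact_force: [-1.6, 1.0, -0.7]
gripper_width: 0.493
gripper_force: 41.2
```

```bash
python3 -c "
from h import *
plan(.6126,.1998,.0358,22.4)"
```

```text
at [0.6129 0.2002 0.0366] head -157.60 tilt 0.06 F [-1.6  1.  -0.7] q6 -1.75 | shift cm [ 0.04 -0.02  0.08] turn -0.00
```

Emit:
{"api": "step_arm", "payload": {"steps": [[0, 0, 0.1, 0], [0, 0, 0.05, 0], [0, 0, 0, 0], [0, 0, 0, 0]]}}

```text
t: 21.65
tool_pos: [0.6131, 0.2006, 0.0362]
orientation: [-0.61, 3.08, 0.001]
contact_force: [-3.5, 2.2, 6.3]
gripper_width: 0.499
gripper_force: 41.8
```

```bash
cat > f.py <<'E'
from h import *
F=[];T=[];P=[]
for i in range(10):
    optics.camera("top");s=env.state();F.append(s["contact_force"]);T.append(s["torque"]);P.append(s["tool_pos"])
M=pose()[1];F=np.array(F)
print("world",F.mean(0).round(2),"sd",F.std(0).round(1),"tool frame F",(F.mean(0)@M).round(2),"T",(np.mean(T,0)@M).round(3),"pos",np.mean(P,0).round(4),"w",s["gripper_width"],"t",s["t"])
plan(.6126,.1998,.0358,22.4)
E
python3 f.py
```

```text
world [-2.38  2.48  5.48] sd [0.5 0.7 0.5] tool frame F [ 1.25  3.2  -5.48] T [-0.809  0.419 -0.017] pos [0.6131 0.2006 0.0362] w 0.5033137268791119 t 22.15
at [0.6131 0.2006 0.0361] head -157.58 tilt 0.12 F [-2.3  2.9  5.5] q6 -1.75 | shift cm [ 0.07 -0.06  0.03] turn 0.02
```

Emit:
{"api": "step_arm", "payload": {"steps": [[0, 0.05, 0, 0], [0, 0, 0, 0], [0, 0, 0, 0], [0, 0, 0, 0]]}}

```text
t: 22.48
tool_pos: [0.613, 0.2008, 0.0359]
orientation: [-0.61, 3.08, 0.001]
contact_force: [-2.6, 1.9, 6.3]
gripper_width: 0.502
gripper_force: 41.5
```

```bash
python3 f.py
```

```text
world [-2.28  2.    6.06] sd [0.4 0.6 0.5] tool frame F [ 1.33  2.72 -6.06] T [-0.673  0.298 -0.046] pos [0.613  0.2008 0.0359] w 0.5012999805175513 t 22.9833
at [0.613  0.2008 0.0359] head -157.58 tilt 0.12 F [-2.4  2.8  7.1] q6 -1.75 | shift cm [ 0.08 -0.08  0.01] turn 0.02
```

Emit:
{"api": "step_arm", "payload": {"steps": [[0, 0, 0, 0], [0, 0, 0, 0], [0, 0, 0, 0], [0, 0, 0, 0]], "claw": 5.5}}

```text
t: 23.32
tool_pos: [0.6121, 0.1998, 0.0342]
orientation: [0.609, -3.081, 0.001]
contact_force: [0.4, 0.5, 0.1]
gripper_width: 0.644
gripper_force: 0.0
```

```bash
python3 f.py; python3 - <<'E'
from h import *
# seated lens seen from top camera: bright region centroid at z=.069
c=optics.camera("wrist");cv2.imwrite("pics/lastw.png",c["img"][:,:,::-1])
E
```

```text
world [-0.54 -0.5   0.04] sd [0.3 0.4 0.5] tool frame F [ 0.69 -0.26 -0.04] T [ 0.014 -0.007 -0.002] pos [0.6123 0.2001 0.0346] w 0.6454169392559501 t 23.8167
at [0.6124 0.2002 0.0348] head -157.62 tilt 0.00 F [-0.3 -0.6 -0.3] q6 -1.75 | shift cm [-0.   -0.05 -0.1 ] turn -0.02
```

```bash
python3 - <<'E'
from h import *
c=optics.camera("wrist");a=np.radians(22.4);e=np.array([np.cos(a),np.sin(a)]);n=np.array([-e[1],e[0]]);o=np.array([.6126,.1998])
g=c["img"].min(2)
def S(U,V):
    P=np.array([np.r_[o+e*u+n*v,.069] for u,v in zip(U,V)]);q=proj(c,P,True).astype(np.float32);return cv2.remap(g,q[:,:1],q[:,1:],cv2.INTER_LINEAR).ravel()
u=np.arange(-.045,.046,.001)
for v in(-.006,0,.006):print(v,[f"{int(1000*round(x,3))}:{k}" for x,k in zip(u,S(u,u*0+v))] if v==0 else S(u,u*0+v).tolist())
w=np.arange(-.03,.031,.001)
for x in(-.026,-.01):print(x,S(w*0+x,w).tolist())
E
```

```text
-0.006 [102, 106, 107, 108, 109, 114, 70, 66, 67, 64, 68, 70, 71, 113, 127, 150, 240, 241, 240, 239, 242, 241, 241, 228, 80, 82, 81, 82, 81, 131, 236, 241, 240, 241, 241, 241, 241, 242, 242, 240, 241, 241, 241, 242, 241, 241, 241, 241, 241, 241, 240, 241, 240, 240, 240, 240, 239, 240, 240, 240, 240, 163, 76, 69, 72, 69, 74, 162, 188, 79, 53, 54, 53, 51, 50, 54, 53, 46, 48, 46, 41, 44, 46, 42, 37, 38, 38, 39, 40, 39, 38]
0 ['-45:105', '-44:106', '-43:105', '-42:108', '-41:113', '-40:99', '-39:65', '-38:63', '-37:67', '-36:70', '-35:72', '-34:69', '-33:72', '-32:101', '-31:135', '-30:131', '-29:243', '-28:245', '-27:246', '-26:245', '-25:245', '-24:246', '-23:246', '-22:247', '-21:141', '-20:90', '-19:90', '-18:92', '-17:94', '-16:101', '-15:217', '-14:246', '-13:247', '-12:246', '-11:247', '-10:247', '-9:246', '-8:247', '-7:247', '-6:246', '-5:246', '-4:246', '-3:247', '-2:247', '-1:246', '0:246', '1:246', '2:246', '3:247', '4:246', '5:246', '6:245', '7:246', '8:246', '9:245', '10:246', '11:246', '12:245', '13:245', '14:245', '15:246', '16:245', '17:162', '18:73', '19:77', '20:74', '2
[... 550 characters left out ...]
 134, 182, 83, 50, 54, 48, 50, 46, 52, 44, 43, 47, 47, 48, 45, 44, 39, 44, 41, 36, 40, 37, 35, 39]
-0.026 [68, 70, 102, 105, 107, 105, 104, 107, 107, 107, 109, 106, 77, 177, 229, 239, 241, 241, 242, 242, 243, 244, 243, 240, 239, 242, 244, 243, 244, 244, 245, 247, 244, 242, 243, 245, 243, 243, 244, 244, 243, 244, 243, 240, 237, 230, 216, 192, 114, 69, 112, 111, 109, 112, 110, 114, 110, 107, 109, 111, 71]
-0.01 [93, 44, 47, 47, 47, 46, 50, 51, 59, 107, 112, 112, 170, 216, 231, 240, 242, 243, 242, 243, 242, 245, 243, 241, 241, 243, 244, 244, 245, 245, 247, 247, 246, 243, 244, 245, 244, 244, 244, 244, 244, 244, 243, 240, 238, 232, 219, 201, 178, 134, 115, 114, 56, 47, 47, 43, 41, 40, 37, 36, 80]
```

Emit:
{"api": "step_arm", "payload": {"steps": [[0, -0.03, -0.4, 0], [0, 0, 0, 0], [0, 0, 0, 0], [0, 0, 0, 0]]}}

```text
t: 24.25
tool_pos: [0.6125, 0.2, 0.039]
orientation: [-0.61, 3.082, 0.0]
contact_force: [-0.2, 0.4, -0.1]
gripper_width: 0.643
gripper_force: 0.0
```

Emit:
{"api": "step_arm", "payload": {"steps": [[0, 0, 0, 0], [0, 0, 0, 0], [0, 0, 0, 0], [0, 0, 0, 0], [0, 0, 0, 0], [0, 0, 0, 0], [0, 0, 0, 0], [0, 0, 0, 0]], "claw": 0, "grip_force": 40}}

```text
t: 24.92
tool_pos: [0.6125, 0.2006, 0.0393]
orientation: [-0.61, 3.081, 0.001]
contact_force: [-3.5, 4.6, 5.0]
gripper_width: 0.494
gripper_force: 41.2
```

```bash
python3 f.py
```

```text
world [-3.68  4.32  4.85] sd [0.4 0.3 0.4] tool frame F [ 1.76  5.4  -4.85] T [-1.478  0.471 -0.011] pos [0.6125 0.2006 0.0393] w 0.4996000285089198 t 25.4167
at [0.6125 0.2006 0.0392] head -157.60 tilt 0.05 F [-3.6  3.8  5.2] q6 -1.75 | shift cm [ 0.02 -0.08  0.34] turn -0.00
```

Emit:
{"api": "step_arm", "payload": {"steps": [[0, 0, 0, 0], [0, 0, 0, 0], [0, 0.08, 0, 0], [0, 0, 0, 0], [0, 0, 0, 0]], "claw": 5.5}}

```text
t: 25.83
tool_pos: [0.6121, 0.2003, 0.0384]
orientation: [0.609, -3.081, 0.001]
contact_force: [-0.2, -0.4, -0.3]
gripper_width: 0.644
gripper_force: 0.0
```

Emit:
{"api": "step_arm", "payload": {"steps": [[0, 0, 0, 0], [0, 0, 0, 0], [0, 0, 0, 0], [0, 0, 0, 0], [0, 0, 0, 0], [0, 0, 0, 0], [0, 0, 0, 0], [0, 0, 0, 0]], "claw": 0, "grip_force": 40}}

```text
t: 26.5
tool_pos: [0.6123, 0.2007, 0.0389]
orientation: [-0.61, 3.082, 0.0]
contact_force: [-0.2, -0.1, 1.4]
gripper_width: 0.502
gripper_force: 40.7
```

```bash
python3 f.py
```

```text
world [ 0.68 -0.43  1.29] sd [0.4 0.9 0.6] tool frame F [-0.46 -0.66 -1.29] T [ 0.16  -0.113 -0.015] pos [0.6123 0.2007 0.0389] w 0.49788735263242145 t 27.0
at [0.6123 0.2007 0.0389] head -157.62 tilt 0.02 F [ 0.7 -0.2  2.5] q6 -1.75 | shift cm [ 0.01 -0.09  0.31] turn -0.02
```

Emit:
{"api": "step_arm", "payload": {"steps": [[0, 0, 0.1, 0], [0, 0, 0, 0], [0, 0, 0, 0], [0, 0, 0, 0]]}}

```text
t: 27.33
tool_pos: [0.6124, 0.2007, 0.0389]
orientation: [-0.61, 3.081, -0.0]
contact_force: [-1.2, -2.0, 6.0]
gripper_width: 0.502
gripper_force: 41.5
```

```bash
python3 f.py
```

```text
world [-0.79 -0.98  5.62] sd [0.4 0.5 0.5] tool frame F [ 1.1  -0.61 -5.62] T [ 0.132  0.345 -0.016] pos [0.6124 0.2007 0.0389] w 0.4963384040540578 t 27.8333
at [0.6124 0.2007 0.0389] head -157.60 tilt 0.04 F [-0.1  0.2  5.5] q6 -1.75 | shift cm [ 0.01 -0.09  0.31] turn -0.00
```

Emit:
{"api": "step_arm", "payload": {"steps": [[0, 0, 0.1, 0], [0, 0, 0, 0], [0, 0, 0, 0], [0, 0, 0, 0], [0, 0, 0, 0]]}}

```text
t: 28.25
tool_pos: [0.6124, 0.2007, 0.0388]
orientation: [-0.61, 3.081, -0.0]
contact_force: [-3.0, -1.7, 9.2]
gripper_width: 0.498
gripper_force: 41.8
```

```bash
python3 f.py; python3 - <<'E'
from h import *
c=optics.camera("top");im=c["img"].astype(int);print(im[180:236:5,314:360:5].min(2))
r,b=im[...,0],im[...,2];V,U=np.mgrid[:384,:512]
m=biggest((U>225)&(U<285)&(V>180)&(V<270)&(r>b+40));P=at(c,np.c_[U[m],V[m]],.012)[:,:2];print("spat",cv2.minAreaRect((P*1000).astype(np.float32)))
E
```

```text
world [-2.52 -1.01 10.  ] sd [0.3 0.5 0.6] tool frame F [  2.71   0.03 -10.  ] T [-0.005  0.839  0.003] pos [0.6124 0.2007 0.0388] w 0.4982764396669712 t 28.75
at [0.6124 0.2007 0.0388] head -157.59 tilt 0.05 F [-2.2 -0.7  9.9] q6 -1.75 | shift cm [ 0.02 -0.09  0.3 ] turn 0.01
[[103 163 162 162 162 161 162 162 132  93]
 [133 167 167 168 173 175 174 174 106  60]
 [159 231 232 231 232 232 232 231 146  59]
 [135 115 124 128 127 127 114 114 123  56]
 [159 161 160 161 160 159 158 160 123  58]
 [157 160 160 155 160  46 160 160 131  59]
 [155 161 161 151 158  40 160 159 147  56]
 [152 160 160 151 160  41 160 158 144  59]
 [150 160 162 147 161  46 160 158 141  60]
 [149 161 161 151 161  98 159 160 123  58]
 [ 54  59 183 182 183 182 181  53  58  59]
 [ 57  59  58  59  58  60  60  56  59  57]]
spat ((456.98602294921875, -3.8923892974853516), (79.5941390991211, 12.367904663085938), 1.1109203100204468)
```

Emit:
{"api": "step_arm", "payload": {"steps": [[0.03, 0, 0, 0], [0, 0, 0, 0], [0, 0, 0, 0], [0, 0, 0, 0], [0, 0, 0, 0]]}}

```text
t: 29.22
tool_pos: [0.6124, 0.2007, 0.0388]
orientation: [-0.61, 3.08, -0.0]
contact_force: [-1.8, -1.4, 9.3]
gripper_width: 0.497
gripper_force: 41.8
```

```bash
python3 f.py
```

```text
world [-2.07 -1.5   9.39] sd [0.6 0.5 0.4] tool frame F [ 2.47 -0.6  -9.39] T [0.047 0.666 0.   ] pos [0.6124 0.2007 0.0388] w 0.4975086007540958 t 29.7167
at [0.6124 0.2007 0.0388] head -157.58 tilt 0.09 F [-1.5 -1.6 10.2] q6 -1.75 | shift cm [ 0.01 -0.09  0.3 ] turn 0.02
```

Emit:
{"api": "step_arm", "payload": {"steps": [[0.06, 0, 0.02, 0], [0, 0, 0, 0], [0, 0, 0, 0], [0, 0, 0, 0], [0, 0, 0, 0]]}}

```text
t: 30.13
tool_pos: [0.6124, 0.2007, 0.0388]
orientation: [-0.61, 3.079, 0.0]
contact_force: [-1.3, -0.2, 9.3]
gripper_width: 0.496
gripper_force: 41.8
```

```bash
python3 f.py
```

```text
world [-1.02 -0.99  9.03] sd [0.7 0.5 0.3] tool frame F [ 1.3  -0.53 -9.03] T [0.113 0.437 0.027] pos [0.6124 0.2007 0.0388] w 0.498627916322011 t 30.6333
at [0.6124 0.2007 0.0388] head -157.58 tilt 0.16 F [-0.9 -1.5  8.8] q6 -1.75 | shift cm [ 0.02 -0.09  0.3 ] turn 0.02
```

Emit:
{"api": "step_arm", "payload": {"steps": [[0.02, 0, 0.03, 0], [0, 0, 0, 0], [0, 0, 0, 0], [0, 0, 0, 0], [0, 0, 0, 0]]}}

```text
t: 31.05
tool_pos: [0.6124, 0.2007, 0.0388]
orientation: [-0.61, 3.078, 0.0]
contact_force: [-1.3, -0.6, 10.3]
gripper_width: 0.501
gripper_force: 41.8
```

```bash
python3 f.py; python3 -c "
from station import ticket
print(ticket.close_job())"
```

```text
world [-1.41 -1.15 10.08] sd [0.6 0.4 0.5] tool frame F [  1.71  -0.53 -10.09] T [0.105 0.444 0.03 ] pos [0.6124 0.2007 0.0388] w 0.496861621007865 t 31.55
at [0.6124 0.2007 0.0388] head -157.57 tilt 0.19 F [-1.3 -1.2 10. ] q6 -1.75 | shift cm [ 0.01 -0.09  0.3 ] turn 0.03
the job is handed in; nothing more can be done
None
```

The job is handed in at 31.6 s (no verdict returned): cover levered open to about 110° with the blade, spatula laid on the bench, and the lens barrel seated in the V-block within about 1 mm of mid-groove, still gripped and pressed down with about 10 N.

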